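# Fill the spice rack, close it and pin it shut

### The job

Stand the green spice jar upright on the cork disc that marks the empty place in the row of the spice rack, between or beside the two red-labelled jars, and let go of it. Then swing the rack's blue front half fully shut and push the yellow-handled pin fully home from above through the aligned holes of the three steel lugs. Finish still holding: let go of the pin, take the two upright tabs (blue and wooden) at the rack's free end between the fingers from above and keep squeezing them together, so that the halves stay pressed shut when the program ends; leave the two jars in the row standing in their places and do not disturb the other things on the worktop.

Things in the scene. Friction and masses are not known exactly. Their poses are not given: they have to be found in the camera images.
- rack: Back half of the rack, light wood, fixed, bottomless (jars stand on the worktop). Origin at worktop height, z up, y along the row towards the hinge, x to the rear wall (away from the robot at yaw 0). Jar places at x = 0, y = 75, 23, -29 mm. Rear wall x 27 to 33, end walls y 100 to 106 and -60 to -66 mm, 55 mm high. Tabs at the free end, to y = -150 mm. Origin to inner front face 27 mm.
- gate (a joint): Hinge of the blue front half: 0 = shut at a stop, grows as it swings open towards the robot; starts 0.65 to 0.95 rad open; slight friction (0.06 N m) keeps it where it is left. Vertical axis at point gate_hinge. Shut, its panel (6 mm thick, z 8 to 82 mm) has its outer face at rack x = -33 mm and runs from y = 108 to -63 mm, then come its steel lug (z 24 to 40 mm) and the blue tab.
- gate_hinge (a point): Point on the vertical hinge axis at worktop height, at rack x = -30, y = +112 mm.
- panel_mid (a point): Point on the outer face of the blue front panel, 120 mm along the panel from the hinge axis, 60 mm above the worktop; moves with the panel.
- lug_hole (a point): Centre of the mouth of the upper fixed steel lug's hole, 56 mm above the worktop, at rack x = -38, y = -88 mm; the pin goes straight down here. The three lugs are 30 x 32 mm with a vertical hole 13 mm wide, 1 mm chamfer; the fixed ones lie at z 8 to 18 and 46 to 56 mm, the front half's comes between them.
- tab_seam (a point): Point to pinch: on the seam plane between the two upright tabs when shut, 80 mm above the worktop, at rack x = -24, y = -132.5 mm. The tabs are 35 mm wide along the row, each 10 mm thick (20 mm together, along the rack's x), tops at 95 mm.
- back_tab: Wooden tab of the back half, fixed with the rack, 10 x 35 x 95 mm, on the rear side of the seam; its origin is the rack's.
- front_tab (a point): Centre of the outer face of the blue tab of the front half, 60 mm above the worktop; the tab is 10 x 35 mm, from 24 to 95 mm high, on the robot side of the seam, and swings with the front half.
- cork_disc: Flat cork disc, 42 mm across, 1 mm, lying in the empty one of the three places of the row (any of them); origin at its centre on the worktop. The places are 52 mm apart.
- green_jar: Spice jar with green label and red cap, round, 45 mm across, 106 mm high, standing on the worktop to the right of the rack; origin at the centre of its underside.
- red_jar_0: Spice jar with red label and red cap, 45 mm across, 106 mm high, standing in the row; origin at the centre of its underside.
- red_jar_1: Second spice jar with red label and red cap, 45 mm across, 106 mm high, standing in the row; origin at the centre of its underside.
- pin: Locking pin, 92 mm long, 60 g: steel shank 10 mm thick, 48 mm long, its last 10 mm tapering to 5 mm; collar 25 mm across, 4 mm high; yellow upright handle 20 mm across, 52 to 92 mm above the tip. Origin at the tip, z up along the pin. It starts upright in its stand, hanging by its collar with the tip 8 mm above the worktop; fully home in the lugs the tip is also at 8 mm.
- pin_stand: Dark wooden block 50 x 50 x 56 mm with a 13 mm vertical hole through its middle, fixed to the worktop, holding the pin; origin at the centre of its underside.
- tea_box: Bystander: red tea carton, 66 x 118 x 116 mm, at the right; origin at the centre of its underside.
- food_tin: Bystander: food tin, 75 mm across, 58 mm high, at the left; origin at the centre of its underside.
- espresso_cup: Bystander: green and white espresso cup, 64 x 89 x 48 mm, at the left; origin at the centre of its underside.
- pepper_mill: Bystander: wooden pepper mill, 58 mm across, 170 mm high, at the left rear; origin at the centre of its underside.
There are look-alikes about, which are no part of the job. There is more than one size of the pin; the one meant has the size given above.

How it is judged:
By the outcome, as a careful person would: the job done as asked, in the order asked, and still so for the second after the job is handed in, while the arm keeps its last pose, push and grip.
It also fails if it takes over 62 s, if anything falls off the work surface, if the arm or the gripper's body presses on something with over 40 N, if the wrist force passes 120 N, or if a joint passes its speed limit or range.

### The arm

A 6-joint arm with a two-finger parallel gripper is mounted at the origin on a cart in front of the work surface, level with it; the furniture and walls round the work are solid. World frame = base frame: x ahead of the robot, y to its left, z up, the work surface at z = 0. Lengths are in m, angles in rad, forces in N, time in s.
With the tool pointing down it reaches from about 0.35 to 0.775 m from the base axis. Payload 7.3 kg.
Tool frame: the origin (TCP) lies on the centre line of the jaws, within the pads' length; the fingertips stand ahead of it and the grasp point (between the pads) lies 11 mm behind it (robot.nose_length is the z of the fingertips in the tool frame, in m); z points along the fingers, y is the line along which they close (so a half turn about z gives the same grasp; the last joint's range is limited). The gripper opens to 92 mm and grips with 3 to 60 N. Pads are 19 mm wide; open, the fingers measure 130 mm over their backs; the gripper's body (75 mm by 190 mm) begins 47 mm behind the grasp point.
Start: joints at [-1.252, 0.342, 1.524, -0, 1.275, -0.146], TCP at [0.235, -0.469, 0.235] pointing down, gripper open.
Joint ranges: [-2.53, 2.53], [-0.77, 2.02], [0.04, 2.7], [-1, 4.14], [0.28, 2.66], [-3.11, 3.11]. Speed limits (rad/s): [2.57, 2.57, 3.14, 3.14, 3.14, 3.14].

### API

Orientations are given as [roll, pitch, yaw] about the fixed x, y, z axes, in that order (R = Rz(yaw) Ry(pitch) Rx(roll)).
In Python, from cell import robot, cams gives the robot as it stands. The module is installed in compiled form; this text tells all that it offers.
- The arm moves only by the tool carry_out, never from a script. Its argument "deltas" is a list of rows, each a list of 7 numbers: the shift along the tool's x, y, z in cm, then the turn, a rotation vector about the tool's x, y, z in rad, then the opening, from 0 (shut) to 1 (fully open). A call has exactly 8 rows; each row shifts and turns the commanded pose from where the row before left it, along the tool's axes as they then stand; what a row does not reach is not made up. A row lasts 1/12 s, in which the tool goes at most 41.7 mm and 7.16 degrees, less where a joint would pass 70% of its speed; a pose out of reach is approached as far as the arm can. A call is refused whole if a number of a shift passes 4.17 or a number of a turn 0.125, either way. A call with a gripper value outside its range is refused whole. The fingers move at their own pace and stop on an object; "force" is the grip in N (left out, the last holds). Time passes only in rows, so rows that do not move let the fingers close, or fill a call up. It gives the time, the measured TCP pose, the force, the opening and the grip force at its end, in the units of the state.
- robot.observe(): the state, without advancing time (a new reading comes with each control period).
- cams.read_camera(name): name is "scene" or "top"; returns a dict with "image" (420x560x3 uint8, blue, green, red), "depth" (420x560 float32, m along the optical axis (not along the pixel's ray), 0 where there is no reading), "fx", "fy", "cx", "cy" (pixels), "world_to_cam" (4x4, takes a point from world to camera coordinates). Camera axes: x right, y up, looking along -z (the intrinsics and any distortion apply to the point x, -y, -z); pixel columns grow to the right and rows downward; lengths in m; the calibration is good to about 2 mm. A picture is of the moment at which its call begins.
- robot.hand_in(): hands the job in; it is judged then, once.
The state is a dict: "time": time; "qpos": joint angles; "qvel": joint speeds; "joint_efforts": joint torques, N m; "tool_pos": TCP position; "tool_rot": TCP orientation; "contact_force": force on the tool from outside, world axes, zero at the start; "torque": the same for the moment, N m; "opening": finger opening in m; "grip_force": force on a finger pad.
Only numpy, scipy, OpenCV 4.12 (cv2) and the standard library are available. Lean on these libraries where they do the work, as an engineer would, in place of code of your own. Each camera call takes 0.05 s, during which the arm holds its last target. There are 200 camera calls.

## Working session

There is one attempt and no reset: what is moved stays moved. The work goes in short steps, Python scripts to look and compute and a tool call to move; the robot and the scene stay as the last step left them, time stands still between calls to the robot, and variables do not carry over. Pictures are saved under pics/ and viewed, at most 10 in all, crops included, and the job is handed in when it is done.

Besides the shell and the picture viewer there is one more tool, called after "Request:" as name(argument=value, ...) on one line, values as JSON. carry_out: Moves the arm, as the interface text tells. Its arguments: {"type":"object","properties":{"deltas":{"type":"array","items":{"type":"array","items":{"type":"number"}}},"force":{"type":"number"}},"required":["deltas"]}

```bash
mkdir -p pics
cat > h.py <<'E'
import numpy as np,cv2
from cell import robot,cams
def snap(n,name=None):
    c=cams.read_camera(n)
    if name: cv2.imwrite('pics/'+name,c['image'])
    return c
def world(c,u,v,z=None):
    """ray onto plane z, or depth if z None"""
    W=np.linalg.inv(c['world_to_cam']); d=np.array([(u-c['cx'])/c['fx'],-(v-c['cy'])/c['fy'],-1.])
    o=W[:3,3]; r=W[:3,:3]@d
    t=(z-o[2])/r[2] if z is not None else c['depth'][int(round(v)),int(round(u))]
    return o+t*r
def cloud(c):
    v,u=np.mgrid[:420,:560]; W=np.linalg.inv(c['world_to_cam'])
    d=np.stack([(u-c['cx'])/c['fx'],-(v-c['cy'])/c['fy'],-np.ones(u.shape)],-1)
    return W[:3,3]+c['depth'][...,None]*(d@W[:3,:3].T)
def proj(c,p):
    q=c['world_to_cam']@np.r_[p,1]; return c['fx']*q[0]/-q[2]+c['cx'],-c['fy']*q[1]/-q[2]+c['cy']
E
python3 - <<'E'
from h import *
a=snap('scene','s0.png');b=snap('top','t0.png')
for c in(a,b):print({k:c[k] for k in c if k not in('image','depth')}, np.linalg.inv(c['world_to_cam'])[:3,3])
print(robot.observe(),robot.nose_length)
E
```

```text
{'fx': 423.18867457299046, 'fy': 423.18867457299046, 'cx': 273.60719807511225, 'cy': 211.63399871495957, 'world_to_cam': array([[ 0.9855664 , -0.16912835,  0.00738097, -0.56678382],
       [ 0.10960515,  0.67071902,  0.73356848, -0.0789027 ],
       [-0.12901778, -0.72217145,  0.67957546, -1.2875722 ],
       [ 0.        ,  0.        ,  0.        ,  1.        ]])} [ 0.40113151 -0.97278555  0.93706642]
{'fx': 528.8922222748891, 'fy': 528.8922222748891, 'cx': 273.1446140118311, 'cy': 207.12787430933184, 'world_to_cam': array([[-0.01948006, -0.99976118,  0.00990477, -0.04976236],
       [ 0.85577702, -0.01155044,  0.51721589, -0.52038122],
       [-0.51697796,  0.01855167,  0.85579765, -1.54025466],
       [ 0.        ,  0.        ,  0.        ,  1.        ]])} [-0.3519168  -0.0271868   1.58778864]
{'time': 0.1, 'qpos': array([-1.25199142e+00,  3.42645088e-01,  1.52490962e+00,  7.88850757e-06,
        1.27538863e+00, -1.46028345e-01]), 'qvel': array([ 0.00048956, -0.00229346, -0.00104086,  0.00106546,  0.00109656,
        0.0008036 ]), 'joint_efforts': array([ 1.84120116e-03, -4.32003701e+01, -2.44693333e+01,  7.19124824e-02,
        5.24965615e-02, -1.94714755e-05]), 'tool_pos': array([ 0.23524367, -0.46896169,  0.23412272]), 'tool_rot': array([-3.14025744e+00, -2.04001221e-04,  4.64830815e-01]), 'contact_force': array([-0.44110686, -0.36750597,  0.10146645]), 'torque': array([ 0.03132578, -0.01316805, -0.0342733 ]), 'grip_force': 0.0, 'opening': 0.09194887386173346} 0.008
```

View pics/s0.png

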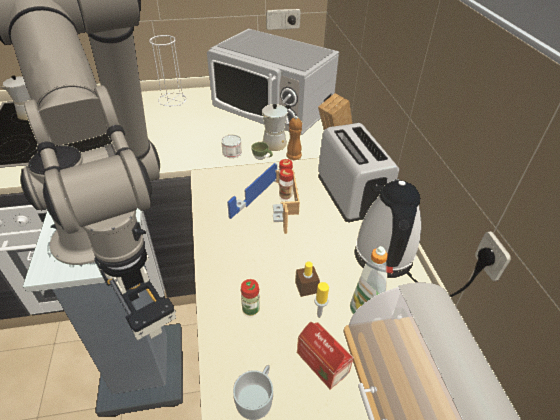

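View pics/t0.png

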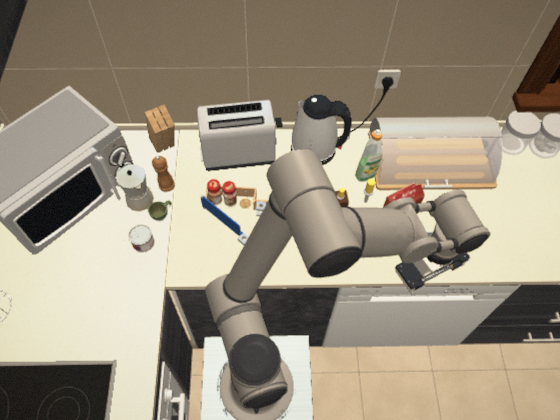

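The scene view shows the rack at about (285,190) with its blue gate open, and the cork disc at top (246,203), the place nearest the free end. The green jar is at scene (251,296). There are two candidate pins: one in the dark stand at (308,275) and one free-standing at (322,297). The description says the pin starts in its stand, so I'll check that one in an enlarged crop.

Run:
```python
from h import *
a=cv2.imread('pics/s0.png');b=cv2.imread('pics/t0.png')
x=cv2.resize(a[240:340,230:350],None,fx=3.3,fy=3.3,interpolation=3)[:330]
y=cv2.resize(a[150:240,220:310],None,fx=3,fy=3,interpolation=3)
z=cv2.resize(b[165:255,190:360],None,fx=4,fy=3,interpolation=3)
o=np.zeros((600,800,3),np.uint8);o[:330,:x.shape[1]]=x;o[:270,400:670]=y;o[330:600,:680]=z
cv2.imwrite('pics/c0.png',o)
a=snap('scene');b=snap('top')
np.savez('init.npz',sd=a['depth'],td=b['depth'])
for n,c,lo,hi in (('s',a,0,420),('t',b,0,420)):
    P=cloud(c);hsv=cv2.cvtColor(c['image'],cv2.COLOR_BGR2HSV)
    for nm,l,h in (('yel',(20,150,120),(32,255,255)),('red',(0,150,80),(7,255,255)),('blue',(105,120,40),(125,255,255)),('green',(40,80,20),(85,255,255))):
        m=cv2.inRange(hsv,l,h);k,lab,st,ce=cv2.connectedComponentsWithStats(m)
        for i in range(1,k):
            if st[i,4]>12:
                q=P[(lab==i)&(c['depth']>0)]
                if len(q): print(n,nm,st[i],ce[i].round(1),'med',np.median(q,0).round(3),'lo',np.percentile(q,3,0).round(3),'hi',np.percentile(q,97,0).round(3))
```

```text
s yel [304 262   9  14  87] [308.1 268.5] med [ 0.614 -0.298  0.09 ] lo [ 0.606 -0.302  0.066] hi [ 0.622 -0.288  0.102]
s yel [317 283  12  21 209] [322.1 292.3] med [ 0.623 -0.397  0.119] lo [ 0.612 -0.401  0.083] hi [ 0.636 -0.38   0.131]
s red [280 160  13  21 195] [286.1 170.6] med [0.632 0.097 0.105] lo [0.612 0.066 0.09 ] hi [0.654 0.148 0.11 ]
s red [387 267   6   6  30] [389.2 269.5] med [ 0.836 -0.31   0.054] lo [ 0.83  -0.317  0.051] hi [ 0.842 -0.303  0.058]
s red [241 279  18  19 227] [249.6 288.9] med [ 0.455 -0.351  0.106] lo [ 0.437 -0.363  0.09 ] hi [ 0.475 -0.324  0.109]
s red [300 323  52  49 941] [325.3 346.3] med [ 0.6   -0.523  0.092] lo [ 0.563 -0.565  0.076] hi [ 0.64  -0.469  0.113]
s red [298 345  36  43 296] [316.6 365.4] med [ 0.579 -0.535  0.043] lo [ 0.554 -0.575  0.011] hi [ 0.603 -0.486  0.069]
s blue [245 164  31  41 296] [261.5 182.4] med [0.56  0.121 0.053] lo [0.494 0.051 0.015] hi [0.606 0.172 0.083]
s blue [228 197  11  21  85] [232.9 205.9] med [ 0.447 -0.003  0.069] lo [ 0.436 -0.014  0.031] hi [0.462 0.014 0.096]
s green [249 285   6   5  13] 
[... 461 characters left out ...]
 yel [339 190   6   7  35] [341.1 192.7] med [ 0.606 -0.289  0.094] lo [ 0.6   -0.297  0.069] hi [ 0.614 -0.282  0.105]
t red [207 180  13  13 102] [213.4 186.9] med [0.625 0.141 0.103] lo [0.613 0.121 0.091] hi [0.654 0.158 0.111]
t red [222 181  13  14 102] [228.2 187.8] med [0.62  0.09  0.104] lo [0.606 0.07  0.091] hi [0.646 0.107 0.113]
t red [387 184  37  19 261] [409.9 193. ] med [ 0.602 -0.534  0.089] lo [ 0.579 -0.566  0.063] hi [ 0.64  -0.456  0.115]
t blue [201 197  41  38 345] [220.5 215.1] med [0.546 0.117 0.055] lo [0.491 0.057 0.022] hi [0.602 0.179 0.084]
t green [360 156  12  11  45] [365.  161.6] med [ 0.717 -0.379  0.109] lo [ 0.71  -0.397  0.088] hi [ 0.736 -0.367  0.142]
```

View pics/c0.png

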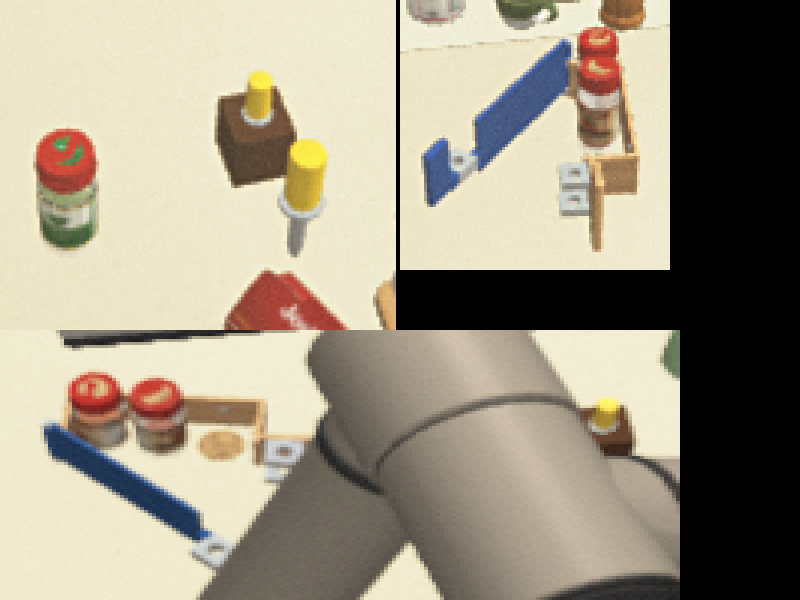

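Naming the candidates: the pin in the dark stand, crop (258,95) = scene (308,269), has its top at z≈0.10, which matches the given size (8+92 mm). The free-standing one at scene (322,292) reaches about 0.13 and is too big, so I use the pin in the stand. The only green-label jar is at (250,297), and the cork is in the y=-29 place. Next I measure the rack pose and centres.

```bash
cat >> h.py <<'E'
def blobs(c,l,h,mn=12):
    m=cv2.inRange(cv2.cvtColor(c['image'],cv2.COLOR_BGR2HSV),l,h);k,lab,st,ce=cv2.connectedComponentsWithStats(m)
    return [(lab==i,st[i],ce[i]) for i in range(1,k) if st[i,4]>mn]
def fitc(P,mask,z0,z1):
    q=P[mask&(P[...,2]>z0)&(P[...,2]<z1)]
    return (cv2.minEnclosingCircle(q[:,:2].astype(np.float32)),q.mean(0).round(4),len(q)) if len(q)>3 else None
E
python3 - <<'E'
from h import *
a=snap('scene');b=snap('top')
Pa,Pb=cloud(a),cloud(b)
k=np.ones((5,5),np.uint8)
for n,c,P in(('s',a,Pa),('t',b,Pb)):
    for (u0,v0,w,hh),z0,z1,nm in [((280,158,14,14),.1,.115,'red1') if n=='s' else ((205,176,16,16),.1,.115,'redA'),((278,167,17,17),.1,.115,'red2') if n=='s' else ((220,177,18,18),.1,.115,'redB'),((238,276,24,24),.1,.115,'green') if n=='s' else ((0,0,1,1),0,1,''),((302,258,14,12),.096,.106,'pin') if n=='s' else ((336,186,12,12),.096,.106,'pin'),((290,258,32,40),.05,.06,'stand'),((268,200,22,24),.05,.062,'lug') if n=='s' else ((252,196,18,22),.05,.062,'lug')]:
        m=np.zeros((420,560),bool);m[v0:v0+hh,u0:u0+w]=1
        print(n,nm,fitc(P,m,z0,z1))
# cork
hsv=cv2.cvtColor(b['image'],cv2.COLOR_BGR2HSV)
print('corkhsv',hsv[203,246],hsv[203,236],world(b,246,203,.001).round(4),hsv[195,246])
# back wall top z~.055
for n,P,(u0,u1,v0,v1) in(('t',Pb,(195,275,175,225)),('s',Pa,(275,305,175,230))):
    q=P[v0:v1,u0:u1].reshape(-1,3);q=q[(q[:,2]>.050)&(q[:,2]<.060)&(q[:,0]>.6)];print(n,q[::max(1,len(q)//14)].round(3).tolist())
# toaster front
q=Pb[90:180,190:280].reshape(-1,3);q=q[(q[:,2]>.12)];print('toaster minx',np.percentile(q,1,0),np.percentile(q,99,0))
q=Pb[150:195,150:176].reshape(-1,3);q=q[(q[:,2]>.1)];print('mill',np.percentile(q,2,0),np.percentile(q,98,0))
E
```

```text
s red1 (((0.633599042892456, 0.12472297251224518), 0.03769555687904358), array([0.6361, 0.126 , 0.1063]), 131)
s red2 (((0.6349865198135376, 0.09378530085086823), 0.03062664531171322), array([0.6299, 0.0871, 0.1058]), 114)
s green (((0.45572778582572937, -0.3408794105052948), 0.02325338125228882), array([ 0.4558, -0.343 ,  0.1061]), 231)
s pin (((0.6141594648361206, -0.29126209020614624), 0.010801631957292557), array([ 0.6143, -0.2925,  0.0997]), 36)
s stand (((0.6150885224342346, -0.29128697514533997), 0.03482573479413986), array([ 0.6133, -0.2974,  0.056 ]), 235)
s lug (((0.6043607592582703, -0.037108078598976135), 0.04714701324701309), array([ 0.5902, -0.0234,  0.0553]), 121)
t redA (((0.6344099044799805, 0.13983234763145447), 0.024321574717760086), array([0.633 , 0.1399, 0.1055]), 116)
t redB (((0.6268190741539001, 0.09195739775896072), 0.025756418704986572), array([0.6268, 0.0883, 0.1056]), 110)
t  None
t pin (((0.6102927327156067, -0.29139286279678345), 0.010976304300129414), array([ 0.6118, -0.2904,  0.0998]), 16)
t stand None
t lug (((0.5914474129676819, -0.009439322166144848
[... 290 characters left out ...]
5, 0.059], [0.623, 0.121, 0.052], [0.617, 0.148, 0.055], [0.617, 0.069, 0.054], [0.616, 0.107, 0.05], [0.609, 0.1, 0.054], [0.604, 0.181, 0.058], [0.602, -0.009, 0.056], [0.601, 0.004, 0.053]]
s [[0.664, 0.133, 0.055], [0.663, 0.113, 0.055], [0.661, 0.088, 0.057], [0.641, 0.072, 0.06], [0.644, 0.069, 0.058], [0.628, 0.07, 0.055], [0.618, 0.071, 0.051], [0.634, 0.065, 0.05], [0.654, 0.035, 0.055], [0.654, 0.019, 0.052], [0.634, 0.004, 0.055], [0.605, 0.002, 0.056], [0.634, 0.002, 0.052], [0.608, -0.001, 0.055], [0.603, -0.007, 0.056]]
toaster minx [ 0.23174464 -0.08210123  0.12252204] [0.97669116 0.22272869 0.74527684]
mill [0.26563595 0.1668566  0.10545455] [0.71791751 0.34133828 0.7383104 ]
```

```bash
cat >> h.py <<'E'
from scipy.spatial.transform import Rotation as Ro
def plan(xyz,psi,n=8,op=None):
    """tool-frame rows (cm, rad) from the present pose to a tool-down target"""
    s=robot.observe();p=np.array(s['tool_pos']);R=Ro.from_euler('xyz',s['tool_rot']);T=Ro.from_euler('xyz',[np.pi,0,psi])
    w=(R.inv()*T).as_rotvec()/n; d=(np.array(xyz)-p)/n
    print('from',p.round(4),np.round(s['tool_rot'],3),'per row',np.abs(d).max().round(4),np.abs(w).max().round(3))
    for i in range(n):
        print((np.r_[(R.inv().apply(d)*100),w]).round(2 if i<0 else 3).tolist()); R=R*Ro.from_rotvec(w)
E
python3 - <<'E'
from h import *
b=snap('top')
print('toaster base',world(b,237,165,0).round(3),'top front?',[ (v,cloud(b)[v,237].round(3).tolist()) for v in range(110,172,8)])
plan([.456,-.342,.20],1.47)
E
```

```text
toaster base [0.79  0.068 0.   ] top front? [(110, [0.886, 0.06, 0.192]), (118, [0.832, 0.058, 0.213]), (126, [0.8, 0.058, 0.21]), (134, [0.784, 0.059, 0.187]), (142, [0.776, 0.06, 0.154]), (150, [0.767, 0.062, 0.121]), (158, [0.769, 0.064, 0.071]), (166, [0.774, 0.067, 0.017])]
from [ 0.2353 -0.4692  0.2346] [-3.141 -0.     0.465] per row 0.0276 0.126
[3.179, -0.185, 0.432, -0.0, -0.0, -0.126]
[3.177, 0.214, 0.432, -0.0, -0.0, -0.126]
[3.125, 0.611, 0.432, -0.0, -0.0, -0.126]
[3.024, 0.998, 0.432, -0.0, -0.0, -0.126]
[2.875, 1.369, 0.432, -0.0, -0.0, -0.126]
[2.681, 1.718, 0.432, -0.0, -0.0, -0.126]
[2.444, 2.041, 0.432, -0.0, -0.0, -0.126]
[2.169, 2.331, 0.432, -0.0, -0.0, -0.126]
```

Request:
carry_out(deltas=[[3.18, -0.18, 0.43, 0, 0, -0.12, 1], [3.18, 0.21, 0.43, 0, 0, -0.12, 1], [3.12, 0.61, 0.43, 0, 0, -0.12, 1], [3.02, 1.0, 0.43, 0, 0, -0.12, 1], [2.88, 1.37, 0.43, 0, 0, -0.12, 1], [2.68, 1.72, 0.43, 0, 0, -0.12, 1], [2.44, 2.04, 0.43, 0, 0, -0.12, 1], [2.17, 2.33, 0.43, 0, 0, -0.12, 1]], force=20)

```text
time: 1.02
tool_pos: [0.4598, -0.3455, 0.2001]
tool_rot: [3.141, 0.0, 1.431]
contact_force: [0.6, -0.6, -0.5]
opening: 0.0917
grip_force: 0.0
```

Run:
```python
from h import *
b=snap('top','t1.png');a=snap('scene','s1.png')
for n,c,l in(('s',a,.1),('t',b,.1)):
    P=cloud(c)
    for m,st,ce in blobs(c,(0,150,80),(7,255,255)): print(n,st,fitc(P,cv2.dilate(m.astype(np.uint8),np.ones((3,3))).astype(bool),.1,.112))
plan([.456,-.342,.069],1.47)
```

```text
s [280 159  13  22 199] (((0.6304994821548462, 0.11448859423398972), 0.049286965280771255), array([0.6328, 0.1097, 0.1061]), 199)
s [387 266   6   7  32] None
s [241 279  18  19 229] (((0.4554545283317566, -0.3405747413635254), 0.02303411066532135), array([ 0.4558, -0.343 ,  0.1061]), 228)
s [300 323  52  49 937] (((0.5988994836807251, -0.5125986933708191), 0.05497555434703827), array([ 0.6018, -0.5135,  0.106 ]), 304)
s [298 343  35  45 312] None
t [207 180  14  13 103] (((0.6342207789421082, 0.1387166678905487), 0.024432867765426636), array([0.632 , 0.1395, 0.106 ]), 110)
t [222 181  11  13  75] (((0.6263282299041748, 0.0880989283323288), 0.023496216163039207), array([0.6267, 0.0928, 0.1054]), 83)
t [385 184  39  35 558] (((0.5974619388580322, -0.5127067565917969), 0.05430125817656517), array([ 0.6003, -0.5128,  0.1055]), 104)
t [355 226  13  13  97] (((0.45210525393486023, -0.3402611315250397), 0.02156905084848404), array([ 0.4476, -0.3375,  0.1048]), 80)
from [ 0.4615 -0.3438  0.1993] [ 3.141e+00 -2.000e-03  1.433e+00] per row 0.0163 0.005
[0.011, -0.072, 1.629, 0.0, -0.0, -0.005]
[0.011, -0.071, 1.629, 0.0, -0.0, -0.005]
[0.012, -0.071, 1.629, 0.0, -0.0, -0.005]
[0.013, -0.071, 1.629, 0.0, -0.0, -0.005]
[0.013, -0.071, 1.629, 0.0, -0.0, -0.005]
[0.014, -0.071, 1.629, 0.0, -0.0, -0.005]
[0.015, -0.071, 1.629, 0.0, -0.0, -0.005]
[0.015, -0.071, 1.629, 0.0, -0.0, -0.005]
```

Request:
carry_out(deltas=[[0.05, -0.1, 2.0, 0, 0, -0.005, 1], [0.05, -0.1, 2.5, 0, 0, -0.005, 1], [0.05, -0.1, 2.5, 0, 0, -0.005, 1], [0.05, -0.1, 2.0, 0, 0, -0.005, 1], [0.05, -0.1, 2.0, 0, 0, -0.005, 1], [0, -0.1, 1.5, 0, 0, -0.005, 1], [0, 0, 0.5, 0, 0, -0.005, 0.6], [0, 0, 0, 0, 0, 0, 0]], force=25)

```text
time: 1.78
tool_pos: [0.4519, -0.3432, 0.0692]
tool_rot: [-3.139, -0.001, 1.459]
contact_force: [0.6, -0.4, -0.2]
opening: 0.0826
grip_force: 0.0
```

Request:
carry_out(deltas=[[0, 0, 0, 0, 0, 0, 0], [0, 0, 0, 0, 0, 0, 0], [0, 0, 0, 0, 0, 0, 0], [0, 0, 0, 0, 0, 0, 0], [0, 0, -1, 0, 0, 0, 0], [0, 0, -2, 0, 0, 0, 0], [0, 0, -3, 0, 0, 0, 0], [0, 0, -3, 0, 0, 0, 0]])

```text
time: 2.45
tool_pos: [0.4525, -0.3428, 0.1617]
tool_rot: [-3.141, -0.001, 1.46]
contact_force: [1.6, 0.3, -1.4]
opening: 0.0441
grip_force: 25.0
```

Run:
```python
from h import *
print({k:np.round(v,4).tolist() for k,v in robot.observe().items() if k in('contact_force','opening','grip_force')})
plan([.6228,.0377,.20],1.47,16)
```

```text
{'contact_force': [1.5768, 0.2545, -1.4332], 'grip_force': 24.9997, 'opening': 0.0441}
from [ 0.4525 -0.3428  0.1617] [-3.141e+00 -1.000e-03  1.460e+00] per row 0.0238 0.001
[2.482, 0.794, -0.238, -0.0, -0.0, -0.001]
[2.481, 0.796, -0.238, -0.0, -0.0, -0.001]
[2.481, 0.797, -0.239, -0.0, -0.0, -0.001]
[2.48, 0.799, -0.239, -0.0, -0.0, -0.001]
[2.48, 0.801, -0.239, -0.0, -0.0, -0.001]
[2.479, 0.802, -0.239, -0.0, -0.0, -0.001]
[2.479, 0.804, -0.239, -0.0, -0.0, -0.001]
[2.478, 0.805, -0.239, -0.0, -0.0, -0.001]
[2.478, 0.807, -0.239, -0.0, -0.0, -0.001]
[2.477, 0.808, -0.239, -0.0, -0.0, -0.001]
[2.476, 0.81, -0.239, -0.0, -0.0, -0.001]
[2.476, 0.812, -0.239, -0.0, -0.0, -0.001]
[2.475, 0.813, -0.239, -0.0, -0.0, -0.001]
[2.475, 0.815, -0.239, -0.0, -0.0, -0.001]
[2.474, 0.816, -0.239, -0.0, -0.0, -0.001]
[2.474, 0.818, -0.239, -0.0, -0.0, -0.001]
```

Request:
carry_out(deltas=[[2.0, 0.64, -1.0, 0, 0, 0, 0], [2.5, 0.8, -1.0, 0, 0, 0, 0], [2.8, 0.9, -0.8, 0, 0, 0, 0], [3.0, 0.97, -0.5, 0, 0, 0, 0], [3.0, 0.97, -0.5, 0, 0, 0, 0], [3.0, 0.97, 0, 0, 0, 0, 0], [3.0, 0.97, 0, 0, 0, 0, 0], [3.0, 0.97, 0, 0, 0, 0, 0]])

```text
time: 3.12
tool_pos: [0.5495, -0.1281, 0.1996]
tool_rot: [3.14, 0.0, 1.46]
contact_force: [0.3, 0.5, -0.9]
opening: 0.0439
grip_force: 25.0
```

Request:
carry_out(deltas=[[3.0, 0.97, 0, 0, 0, 0, 0], [3.0, 0.97, 0, 0, 0, 0, 0], [3.0, 0.97, 0, 0, 0, 0, 0], [3.0, 0.97, 0, 0, 0, 0, 0], [2.5, 0.8, 0, 0, 0, 0, 0], [1.2, 0.4, 0, 0, 0, 0, 0], [0.6, 0.2, 0, 0, 0, 0, 0], [0, 0, 0, 0, 0, 0, 0]])

```text
time: 3.78
tool_pos: [0.6197, 0.0273, 0.1986]
tool_rot: [3.141, 0.0, 1.461]
contact_force: [-1.7, -0.2, -0.7]
opening: 0.044
grip_force: 25.0
```

Run:
```python
from h import *
b=snap('top','t2.png');a=snap('scene','s2.png')
x=cv2.resize(a['image'][130:240,215:330],(400,380),interpolation=3);y=cv2.resize(b['image'][160:260,190:290],(400,400),interpolation=3)
o=np.zeros((400,800,3),np.uint8);o[:380,:400]=x;o[:,400:]=y;cv2.imwrite('pics/c2.png',o)
print(robot.observe()['tool_pos'])
for n,c in(('s',a),('t',b)):
    P=cloud(c)
    for z0,z1,nm in((.100,.112,'caps'),(.05,.060,'wall/lug'),(.075,.1,'gate/tab')):
        pass
    np.save(n+'2.npy',P)
    hs=cv2.cvtColor(c['image'],cv2.COLOR_BGR2HSV)
    # white/grey steel lug top
    m=(hs[...,1]<60)&(P[...,2]>.05)&(P[...,2]<.062)&(P[...,0]>.54)&(P[...,0]<.62)&(P[...,1]>-.06)&(P[...,1]<.01)
    q=P[m];print(n,'lug',len(q),q.mean(0).round(4),q.min(0).round(3),q.max(0).round(3), cv2.minAreaRect(q[:,:2].astype(np.float32)))
    # rear wall top
    m=(P[...,2]>.052)&(P[...,2]<.058)&(P[...,0]>.63)&(P[...,0]<.68)&(P[...,1]>.0)&(P[...,1]<.19)&(hs[...,1]>60)
    q=P[m];print('wall',len(q),np.polyfit(q[:,1],q[:,0],1).round(4),q.min(0).round(3),q.max(0).round(3))
```

```text
[0.61921551 0.02550367 0.19848244]
s lug 81 [ 0.584 -0.021  0.056] [ 0.567 -0.037  0.05 ] [0.602 0.    0.059] ((0.5843148231506348, -0.017588496208190918), (0.038425005972385406, 0.03189500793814659), 85.94586181640625)
wall 42 [0.1436 0.6485] [0.631 0.001 0.052] [0.665 0.105 0.057]
t lug 49 [ 0.5783 -0.0213  0.0557] [ 0.562 -0.033  0.051] [ 0.597 -0.002  0.06 ] ((0.5797134041786194, -0.017680395394563675), (0.03046637400984764, 0.03475291654467583), 89.38179016113281)Traceback (most recent call last):
  File "<stdin>", line 17, in <module>
    raise TypeError("expected non-empty vector for x")
TypeError: expected non-empty vector for x
```

View pics/c2.png

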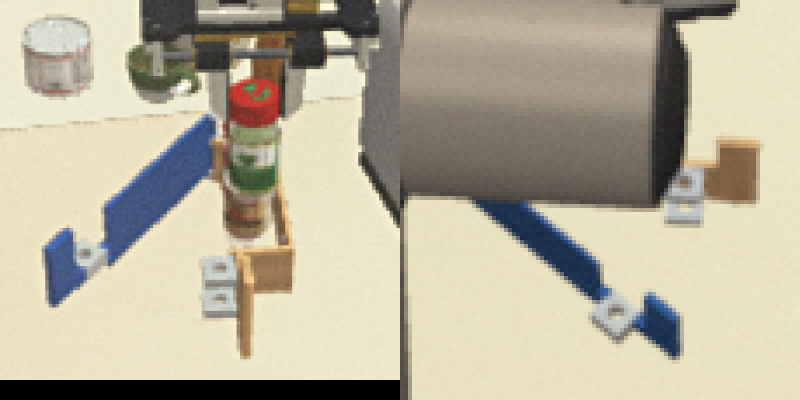

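The held green jar is at scene crop (255,135). The fixed lug hole is at scene crop (222,267) and top crop (687,183), and the gate lug hole is at top crop (615,310). The gate is still open. I'll cast rays for these points.

Run:
```python
from h import *
a=snap('scene');b=snap('top');t0=cv2.imread('pics/t0.png')
def hole(c,u,v):  # darker centroid near guess
    g=cv2.cvtColor(c['image'],cv2.COLOR_BGR2GRAY).astype(float);u0,v0=int(round(u)),int(round(v))
    w=g[v0-2:v0+3,u0-2:u0+3];w=np.clip(np.median(w)-w,0,None);yy,xx=np.mgrid[v0-2:v0+3,u0-2:u0+3];return (w*xx).sum()/w.sum(),(w*yy).sum()/w.sum()
for c,u,v,z in((a,278.8,207.3,.055),(b,261.75,205.75,.055),(b,243.75,237.5,.039),(a,240.3,203.4,.039)):
    h=hole(c,u,v);print('hole',np.round(h,1),world(c,u,v,z).round(4),world(c,*h,z).round(4))
hs=cv2.cvtColor(t0,cv2.COLOR_BGR2HSV)
m=np.zeros((420,560),bool);m[198:210,236:256]=1
m&=(hs[...,0]>10)&(hs[...,0]<24)&(hs[...,1]>85)&(hs[...,2]>140)
v,u=np.nonzero(m);print('cork',len(u),u.min(),u.max(),v.min(),v.max(),world(b,u.mean(),v.mean(),.001).round(4),world(b,(u.min()+u.max())/2,(v.min()+v.max())/2,.001).round(4))
s=robot.observe();print(s['tool_pos'],s['tool_rot'],s['contact_force'])
P=cloud(a)
for m,st,ce in blobs(a,(0,150,80),(7,255,255)): 
    if 130<st[1]<180:
        q=P[m];print(st,q.mean(0),fitc(P,cv2.dilate(m.astype(np.uint8),np.ones((3,3))).astype(bool),.228,.245))
```

```text
hole [278.2 207. ] [ 0.5878 -0.0185  0.055 ] [ 0.5862 -0.0169  0.055 ]
hole [260.9 205. ] [ 0.58   -0.0219  0.055 ] [ 0.5829 -0.0189  0.055 ]
hole [243.4 237.2] [0.4677 0.0387 0.039 ] [0.4689 0.0399 0.039 ]
hole [239.2 202.9] [0.4734 0.0367 0.039 ] [0.4702 0.0395 0.039 ]
cork 97 240 255 198 209 [0.6261 0.0334 0.001 ] [0.6228 0.0283 0.001 ]
[0.61919523 0.02508738 0.19849371] [-3.14145614e+00  5.00863312e-04  1.45821026e+00] [-0.15985493 -0.19848056 -1.82617152]
[281 153  15  14 151] [0.61857266 0.01728136 0.20650225] None
```

Request:
carry_out(deltas=[[0.5, 0.2, 0.5, 0, 0, 0, 0], [0.45, 0.2, 0.5, 0, 0, 0, 0], [0, 0, 1.5, 0, 0, 0, 0], [0, 0, 2.0, 0, 0, 0, 0], [0, 0, 1.5, 0, 0, 0, 0], [0, 0, 1.0, 0, 0, 0, 0], [0, 0, 0.5, 0, 0, 0, 0], [0, 0, 0, 0, 0, 0, 0]])

```text
time: 4.65
tool_pos: [0.6241, 0.0356, 0.1219]
tool_rot: [-3.139, 0.0, 1.46]
contact_force: [-0.3, 0.2, -1.7]
opening: 0.0441
grip_force: 25.0
```

Run:
```python
from h import *
a=snap('scene','s3.png');o=cv2.resize(a['image'][130:240,235:330],(518,600),interpolation=3);cv2.imwrite('pics/c3.png',o)
s=robot.observe();print(s['tool_pos'],s['tool_rot'],s['contact_force'])
```

```text
[0.62463274 0.03552115 0.12308244] [-3.14110497e+00  9.40422951e-05  1.45966252e+00] [ 0.17435617 -0.8890765  -0.51850821]
```

View pics/c3.png

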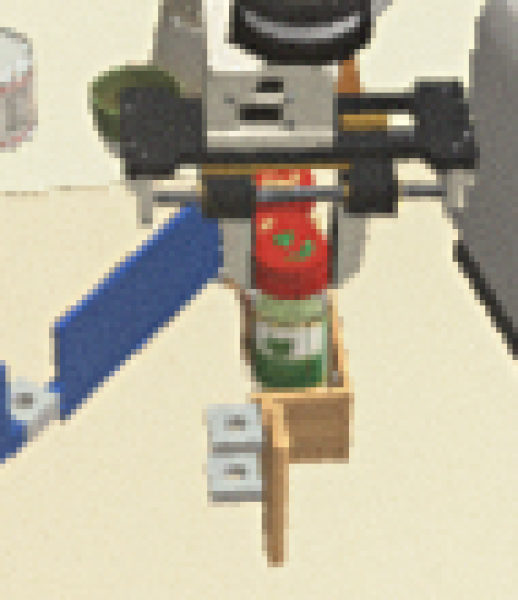

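The jar, at crop (290,320), is over the slot, clear of the end wall and rear wall. I'll lower it.

Request:
carry_out(deltas=[[0, 0, 1.0, 0, 0, 0, 0], [0, 0, 1.2, 0, 0, 0, 0], [0, 0, 1.0, 0, 0, 0, 0], [0, 0, 0.8, 0, 0, 0, 0], [0, 0, 0.5, 0, 0, 0, 0], [0, 0, 0.4, 0, 0, 0, 0], [0, 0, 0.2, 0, 0, 0, 0], [0, 0, 0, 0, 0, 0, 0]])

```text
time: 5.37
tool_pos: [0.6282, 0.0352, 0.0784]
tool_rot: [3.13, -0.0, 1.46]
contact_force: [-4.1, -0.3, 29.1]
opening: 0.0437
grip_force: 25.0
```

Contact came earlier than expected, with the jar underside still about 8 mm high. I'll look before doing anything else.

Run:
```python
from h import *
a=snap('scene','s4.png');b=snap('top')
o=np.zeros((600,800,3),np.uint8);o[:,:450]=cv2.resize(a['image'][150:230,255:315],(450,600),interpolation=3);o[:350,450:]=cv2.resize(b['image'][160:230,190:260],(350,350),interpolation=3);cv2.imwrite('pics/c4.png',o)
s=robot.observe();print(s['tool_pos'],s['tool_rot'],s['contact_force'],s['torque'])
```

```text
[0.62820118 0.03523246 0.07845843] [ 3.13037157e+00 -2.91737467e-04  1.45984672e+00] [-4.02897925  0.19590261 28.58712574] [0.01060267 0.80114196 0.05511598]
```

View pics/c4.png

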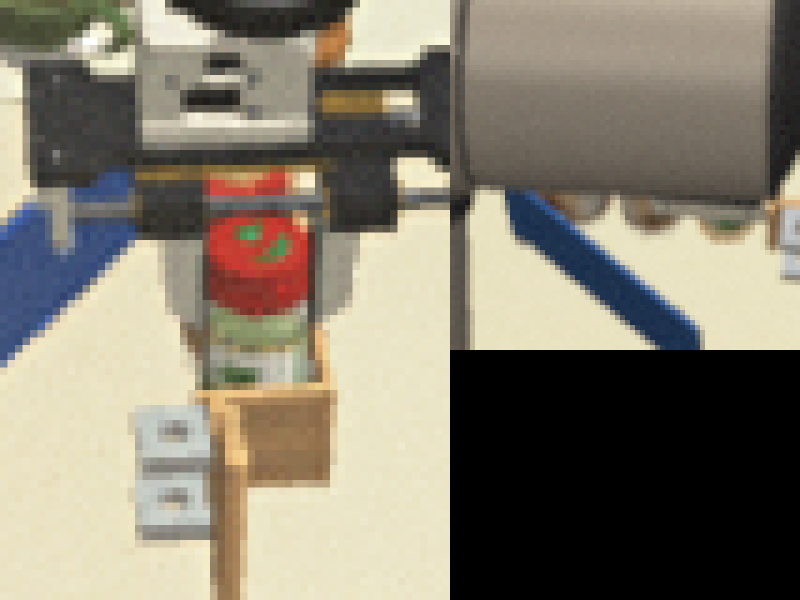

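Run:
```python
from h import *
a=snap('scene')
P=cloud(a)
# cap in crop (210..310,215..300) -> full
for v in range(177,204,2): print(v,[P[v,u].round(3).tolist() for u in (286,289,293)])
p=P[150:160,274:296].reshape(-1,3)
b=snap('top');Pb=cloud(b)
for u,v in((299,150+385/7.5),):
  pass
```

```text
177 [[0.613, 0.005, 0.152], [0.622, 0.006, 0.151], [0.634, 0.006, 0.149]]
179 [[0.622, 0.048, 0.11], [0.633, 0.053, 0.105], [0.645, 0.049, 0.106]]
181 [[0.621, 0.04, 0.108], [0.629, 0.037, 0.11], [0.643, 0.042, 0.104]]
183 [[0.619, 0.034, 0.106], [0.628, 0.03, 0.107], [0.642, 0.033, 0.103]]
185 [[0.617, 0.024, 0.106], [0.626, 0.02, 0.108], [0.638, 0.019, 0.108]]
187 [[0.617, 0.02, 0.101], [0.626, 0.017, 0.102], [0.639, 0.018, 0.1]]
189 [[0.617, 0.022, 0.091], [0.626, 0.018, 0.094], [0.639, 0.019, 0.091]]
191 [[0.617, 0.018, 0.087], [0.625, 0.012, 0.09], [0.64, 0.02, 0.082]]
193 [[0.617, 0.019, 0.078], [0.627, 0.018, 0.077], [0.64, 0.021, 0.073]]
195 [[0.617, 0.019, 0.069], [0.627, 0.016, 0.07], [0.64, 0.017, 0.068]]
197 [[0.616, 0.013, 0.066], [0.627, 0.016, 0.062], [0.64, 0.017, 0.059]]
199 [[0.618, 0.018, 0.053], [0.626, 0.011, 0.058], [0.64, 0.017, 0.052]]
201 [[0.618, 0.017, 0.046], [0.401, -0.973, 0.937], [0.637, 0.001, 0.057]]
203 [[0.615, 0.003, 0.05], [0.625, 0.004, 0.048], [0.637, 0.001, 0.049]]
```

The cap top is at z≈0.107, so the jar had slipped about 8 mm in the grip and is already standing on the cork. I'll relieve the press and then release.

Request:
carry_out(deltas=[[0, 0, -0.3, 0, 0, 0, 0], [0, 0, -0.3, 0, 0, 0, 0], [0, 0, 0, 0, 0, 0, 0], [0, 0, 0, 0, 0, 0, 0], [0, 0, 0, 0, 0, 0, 0], [0, 0, 0, 0, 0, 0, 0], [0, 0, 0, 0, 0, 0, 0], [0, 0, 0, 0, 0, 0, 0]])

```text
time: 6.23
tool_pos: [0.6249, 0.0356, 0.0787]
tool_rot: [3.141, 0.0, 1.46]
contact_force: [-0.2, -0.7, 6.8]
opening: 0.044
grip_force: 25.0
```

Request:
carry_out(deltas=[[0, 0, 0, 0, 0, 0, 0.8], [0, 0, 0, 0, 0, 0, 0.8], [0, 0, 0, 0, 0, 0, 0.8], [0, 0, 0, 0, 0, 0, 0.8], [0, 0, -0.5, 0, 0, 0, 0.8], [0, 0, -2, 0, 0, 0, 0.8], [0, 0, -3, 0, 0, 0, 0.8], [0, 0, -3, 0, 0, 0, 0.8]])

```text
time: 6.9
tool_pos: [0.6239, 0.0356, 0.1636]
tool_rot: [-3.139, 0.0, 1.46]
contact_force: [0.8, 0.8, 0.5]
opening: 0.0734
grip_force: 0.0
```

Run:
```python
from h import *
P0=robot.observe();a=snap('scene','s5.png');P=cloud(a)
print(P0['tool_pos'])
for m,st,ce in blobs(a,(0,150,80),(7,255,255)): print(st,fitc(P,cv2.dilate(m.astype(np.uint8),np.ones((3,3))).astype(bool),.1,.112))
q=P[170:215,270:310].reshape(-1,3);q=q[(q[:,2]>.07)&(q[:,2]<.11)&(q[:,1]>0)&(q[:,1]<.06)&(q[:,0]>.59)&(q[:,0]<.655)];print(q.min(0),q.max(0))
```

```text
[0.62394731 0.03557532 0.16363108]
[280 160  15  32 320] (((0.6277973651885986, 0.08536937832832336), 0.07477632910013199), array([0.6298, 0.0808, 0.1063]), 320)
[387 266   6   7  32] None
[300 323  52  49 942] (((0.598626971244812, -0.5131688714027405), 0.05507355183362961), array([ 0.6026, -0.5144,  0.106 ]), 297)
[302 344  31  44 286] None
[0.60296116 0.01065684 0.07003976] [0.64645961 0.0591578  0.10980696]
```

Request:
carry_out(deltas=[[0.2, -2.3, 0, 0, 0, -0.01, 0], [0.2, -2.6, 0, 0, 0, -0.01, 0], [0.2, -2.6, 0, 0, 0, -0.01, 0], [0.2, -2.6, 0, 0, 0, 0, 0], [0.2, -2.6, 0, 0, 0, 0, 0], [0.2, -2.6, 0, 0, 0, 0, 0], [0.2, -2.1, 0.3, 0, 0, 0, 0], [0.1, -1.3, 1, 0, 0, 0, 0]])

```text
time: 7.62
tool_pos: [0.4383, 0.0675, 0.1514]
tool_rot: [3.14, -0.0, 1.49]
contact_force: [-0.2, 0.8, 0.4]
opening: 0.0246
grip_force: 0.0
```

Request:
carry_out(deltas=[[0, 0, 1.5, 0, 0, 0, 0], [0, 0, 1.5, 0, 0, 0, 0], [0, 0, 1.5, 0, 0, 0, 0], [0, 0, 1.5, 0, 0, 0, 0], [0, 0, 1.5, 0, 0, 0, 0], [0, 0, 1, 0, 0, 0, 0], [0, 0, 0, 0, 0, 0, 0], [0, 0, 0, 0, 0, 0, 0]])

```text
time: 8.28
tool_pos: [0.4396, 0.0671, 0.0653]
tool_rot: [-3.141, 0.0, 1.49]
contact_force: [0.8, 1.1, -0.1]
opening: 0.0004
grip_force: 0.0
```

Request:
carry_out(deltas=[[0, 1, 0, 0, 0, 0, 0], [0, 1.5, 0, 0, 0, 0, 0], [0, 1.6, 0, 0, 0, 0, 0], [0, 1.7, 0, 0, 0, 0, 0], [0, 1.7, 0, 0, 0, 0, 0], [0, 1.7, 0, 0, 0, 0, 0], [0, 1.6, 0, 0, 0, 0, 0], [0, 1.2, 0, 0, 0, 0, 0]])

```text
time: 8.95
tool_pos: [0.5608, 0.0571, 0.0665]
tool_rot: [3.14, 0.0, 1.49]
contact_force: [-1.4, -0.9, 1.2]
opening: 0.0005
grip_force: 0.5
```

Request:
carry_out(deltas=[[0, 0.5, 0, 0, 0, 0, 0], [0, 0.4, 0, 0, 0, 0, 0], [0, 0.3, 0, 0, 0, 0, 0], [0, 0.3, 0, 0, 0, 0, 0], [0, 0.2, 0, 0, 0, 0, 0], [0, 0.1, 0, 0, 0, 0, 0], [0, 0, 0, 0, 0, 0, 0], [0, 0, 0, 0, 0, 0, 0]])

```text
time: 9.62
tool_pos: [0.577, 0.056, 0.0653]
tool_rot: [-3.141, 0.0, 1.49]
contact_force: [-0.6, 0.6, 1.0]
opening: 0.0007
grip_force: 0.5
```

Not at the stop yet, as there is no reaction force, so I'll push a little further.

Request:
carry_out(deltas=[[0, 0.15, 0, 0, 0, 0, 0], [0, 0.15, 0, 0, 0, 0, 0], [0, 0.15, 0, 0, 0, 0, 0], [0, 0.15, 0, 0, 0, 0, 0], [0, 0.1, 0, 0, 0, 0, 0], [0, 0.1, 0, 0, 0, 0, 0], [0, 0, 0, 0, 0, 0, 0], [0, 0, 0, 0, 0, 0, 0]])

```text
time: 10.28
tool_pos: [0.5774, 0.0559, 0.0653]
tool_rot: [-3.125, 0.001, 1.491]
contact_force: [-28.5, -0.3, 22.6]
opening: 0.0004
grip_force: 15.2
```

Run:
```python
from h import *
a=snap('scene','s6.png');b=snap('top','t6.png')
o=np.zeros((600,800,3),np.uint8);o[:,:400]=cv2.resize(a['image'][150:240,255:315],(400,600),interpolation=3);o[:400,400:]=cv2.resize(b['image'][165:245,195:275],(400,400),interpolation=3);cv2.imwrite('pics/c6.png',o)
```

```text
(no output)
```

View pics/c6.png

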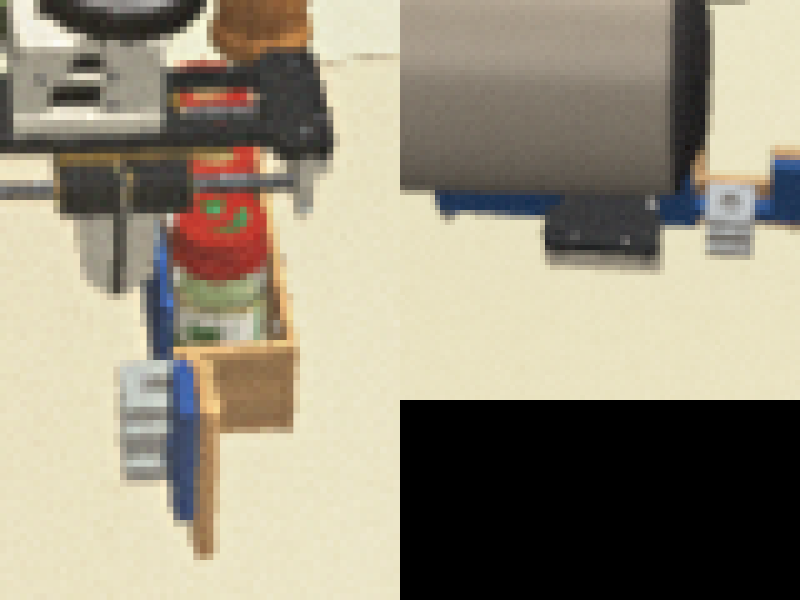

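The gate is shut at its stop: the blue and wooden tabs meet at crop (185–205,450), the lugs are stacked and all jars stand. I'll back off and go to the pin.

Request:
carry_out(deltas=[[0, -1, 0, 0, 0, 0, 0], [0, -1.5, 0, 0, 0, 0, 0], [0, -1, -1, 0, 0, 0, 0], [0, 0, -2.5, 0, 0, 0, 0], [0, 0, -3, 0, 0, 0, 0.5], [0, 0, -3, 0, 0, 0, 0.5], [0, 0, -2.5, 0, 0, 0, 0.5], [-0.5, 0, -1, 0, 0, 0, 0.5]])

```text
time: 11.05
tool_pos: [0.5516, 0.0536, 0.1993]
tool_rot: [3.135, -0.001, 1.491]
contact_force: [0.2, 0.7, 0.0]
opening: 0.0223
grip_force: 0.0
```

Run:
```python
from h import *
a=snap('scene')
P=cloud(a)
for m,st,ce in blobs(a,(20,150,120),(32,255,255)): print(st,fitc(P,cv2.dilate(m.astype(np.uint8),np.ones((3,3))).astype(bool),.096,.106))
plan([.613,-.2915,.19],1.49,14)
```

```text
[304 262   9  14  86] (((0.6149501800537109, -0.2923893332481384), 0.010052567347884178), array([ 0.6148, -0.293 ,  0.0996]), 39)
[317 283  12  21 211] (((0.6241270303726196, -0.39082658290863037), 0.013624296523630619), array([ 0.6217, -0.3973,  0.101 ]), 29)
from [0.5518 0.0523 0.1994] [3.134 0.    1.49 ] per row 0.0246 0.001
[-2.413, 0.633, 0.073, 0.001, 0.0, 0.0]
[-2.413, 0.633, 0.072, 0.001, 0.0, 0.0]
[-2.413, 0.633, 0.072, 0.001, 0.0, 0.0]
[-2.413, 0.633, 0.072, 0.001, 0.0, 0.0]
[-2.413, 0.633, 0.071, 0.001, 0.0, 0.0]
[-2.413, 0.634, 0.071, 0.001, 0.0, 0.0]
[-2.413, 0.634, 0.07, 0.001, 0.0, 0.0]
[-2.413, 0.634, 0.07, 0.001, 0.0, 0.0]
[-2.413, 0.634, 0.07, 0.001, 0.0, 0.0]
[-2.413, 0.634, 0.069, 0.001, 0.0, 0.0]
[-2.413, 0.634, 0.069, 0.001, 0.0, 0.0]
[-2.413, 0.634, 0.068, 0.001, 0.0, 0.0]
[-2.413, 0.634, 0.068, 0.001, 0.0, 0.0]
[-2.413, 0.634, 0.068, 0.001, 0.0, 0.0]
```

Request:
carry_out(deltas=[[-2.0, 0.5, 0, 0, 0, 0, 0.5], [-2.5, 0.65, 0, 0, 0, 0, 0.5], [-2.8, 0.75, 0, 0, 0, 0, 0.5], [-2.8, 0.75, 0, 0, 0, 0, 0.5], [-2.8, 0.75, 0, 0, 0, 0, 0.5], [-2.8, 0.75, 0, 0, 0, 0, 0.5], [-2.8, 0.75, 0, 0, 0, 0, 0.5], [-2.8, 0.75, 0, 0, 0, 0, 0.5]])

```text
time: 11.77
tool_pos: [0.5884, -0.1653, 0.1933]
tool_rot: [-3.139, -0.001, 1.49]
contact_force: [0.7, 0.5, -0.7]
opening: 0.0458
grip_force: 0.0
```

Request:
carry_out(deltas=[[-2.8, 0.75, 0, 0, 0, 0, 0.5], [-2.8, 0.75, 0, 0, 0, 0, 0.5], [-2.8, 0.75, 0, 0, 0, 0, 0.5], [-2.2, 0.6, 0, 0, 0, 0, 0.5], [-1.2, 0.3, 0, 0, 0, 0, 0.5], [-0.6, 0.2, 0, 0, 0, 0, 0.5], [0, 0, 0, 0, 0, 0, 0.5], [0, 0, 0, 0, 0, 0, 0.5]])

```text
time: 12.43
tool_pos: [0.612, -0.2895, 0.194]
tool_rot: [-3.14, -0.001, 1.49]
contact_force: [0.3, 0.1, 0.6]
opening: 0.0459
grip_force: 0.0
```

Run:
```python
from h import *
b=snap('top');P=cloud(b)
for m,st,ce in blobs(b,(20,150,120),(32,255,255),5): print(st,fitc(P,cv2.dilate(m.astype(np.uint8),np.ones((3,3))).astype(bool),.096,.106))
plan([.6135,-.2920,.074],1.49,8)
```

```text
[366 179   9  14  84] (((0.6192128658294678, -0.3864569067955017), 0.013743873685598373), array([ 0.6146, -0.3856,  0.1005]), 19)
[339 189   6   8  40] (((0.6097201108932495, -0.2913265526294708), 0.009684601798653603), array([ 0.6112, -0.2911,  0.0988]), 16)
from [ 0.6121 -0.2891  0.1946] [-3.14e+00 -1.00e-03  1.49e+00] per row 0.0151 0.0
[-0.037, 0.022, 1.507, -0.0, -0.0, 0.0]
[-0.036, 0.022, 1.507, -0.0, -0.0, 0.0]
[-0.036, 0.021, 1.507, -0.0, -0.0, 0.0]
[-0.036, 0.021, 1.507, -0.0, -0.0, 0.0]
[-0.036, 0.021, 1.507, -0.0, -0.0, 0.0]
[-0.036, 0.021, 1.507, -0.0, -0.0, 0.0]
[-0.036, 0.021, 1.507, -0.0, -0.0, 0.0]
[-0.035, 0.02, 1.507, -0.0, -0.0, 0.0]
```

Request:
carry_out(deltas=[[-0.1, 0.05, 1.5, 0, 0, 0, 0.5], [-0.1, 0, 2.2, 0, 0, 0, 0.5], [-0.05, 0, 2.2, 0, 0, 0, 0.5], [0, 0, 2.2, 0, 0, 0, 0.5], [0, 0, 2, 0, 0, 0, 0.5], [0, 0, 1.4, 0, 0, 0, 0.5], [0, 0, 0.7, 0, 0, 0, 0.5], [0, 0, 0, 0, 0, 0, 0.5]])

```text
time: 13.15
tool_pos: [0.6119, -0.291, 0.0716]
tool_rot: [-3.139, -0.002, 1.491]
contact_force: [-0.4, 0.1, 0.6]
opening: 0.0459
grip_force: 0.0
```

Request:
carry_out(deltas=[[0, 0, 0, 0, 0, 0, 0], [0, 0, 0, 0, 0, 0, 0], [0, 0, 0, 0, 0, 0, 0], [0, 0, 0, 0, 0, 0, 0], [0, 0, 0, 0, 0, 0, 0], [0, 0, 0, 0, 0, 0, 0], [0, 0, 0, 0, 0, 0, 0], [0, 0, 0, 0, 0, 0, 0]], force=45)

```text
time: 13.82
tool_pos: [0.6131, -0.2928, 0.0743]
tool_rot: [3.14, 0.001, 1.49]
contact_force: [0.7, 1.0, 5.1]
opening: 0.0192
grip_force: 45.0
```

Request:
carry_out(deltas=[[0, 0, -0.6, 0, 0, 0, 0], [0, 0, -1.2, 0, 0, 0, 0], [0, 0, -1.8, 0, 0, 0, 0], [0, 0, -2.2, 0, 0, 0, 0], [0, 0, -2.4, 0, 0, 0, 0], [0, 0, -2.4, 0, 0, 0, 0], [0, 0, -1.8, 0, 0, 0, 0], [0, 0, -0.8, 0, 0, 0, 0]])

```text
time: 14.48
tool_pos: [0.6132, -0.293, 0.2092]
tool_rot: [3.138, 0.002, 1.49]
contact_force: [0.1, -0.7, 0.2]
opening: 0.019
grip_force: 45.0
```

Run:
```python
from h import *
a=snap('scene','s7.png');cv2.imwrite('pics/c7.png',cv2.resize(a['image'][180:330,270:350],(320,600),interpolation=3))
P=cloud(a)
for m,st,ce in blobs(a,(20,150,120),(32,255,255),5):
    q=P[m];print(st,q.min(0).round(3),q.max(0).round(3))
plan([.583,-.0185,.206],1.49,13)
```

```text
[308 225   9  16 104] [ 0.599 -0.328  0.197] [ 0.624 -0.287  0.274]
[317 283  12  21 208] [ 0.401 -0.973  0.078] [ 0.637 -0.379  0.937]
[355 298   4   5  12] [ 0.711 -0.406  0.064] [ 0.715 -0.394  0.076]
[356 304   4   4   7] [ 0.714 -0.412  0.047] [ 0.717 -0.402  0.065]
from [ 0.6134 -0.2931  0.2094] [3.137e+00 3.000e-03 1.490e+00] per row 0.0211 0.0
[2.087, -0.404, 0.019, 0.0, 0.0, -0.0]
[2.087, -0.404, 0.02, 0.0, 0.0, -0.0]
[2.087, -0.404, 0.02, 0.0, 0.0, -0.0]
[2.087, -0.404, 0.021, 0.0, 0.0, -0.0]
[2.087, -0.404, 0.021, 0.0, 0.0, -0.0]
[2.087, -0.404, 0.022, 0.0, 0.0, -0.0]
[2.087, -0.404, 0.022, 0.0, 0.0, -0.0]
[2.087, -0.404, 0.023, 0.0, 0.0, -0.0]
[2.087, -0.404, 0.024, 0.0, 0.0, -0.0]
[2.087, -0.404, 0.024, 0.0, 0.0, -0.0]
[2.087, -0.404, 0.025, 0.0, 0.0, -0.0]
[2.087, -0.403, 0.025, 0.0, 0.0, -0.0]
[2.087, -0.403, 0.026, 0.0, 0.0, -0.0]
```

View pics/c7.png

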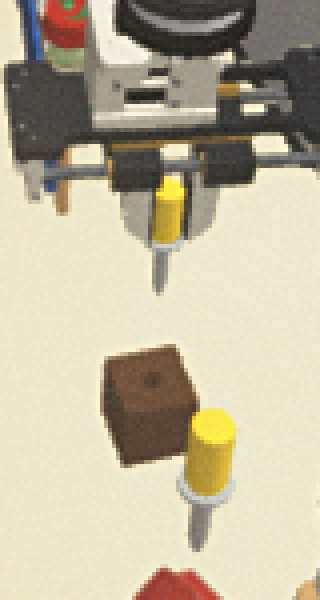

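The pin is held upright at crop (168,235), with the tip at crop (158,292); the oversized pin and the stand are untouched. I'll check the tip's offset from the tool.

Run:
```python
from h import *
a=snap('scene')
print('tip',world(a,309.5,252.7,.143).round(4),'handle top',world(a,270+172/4,180+183/4,.235).round(4),'collar',world(a,270+167/4,180+245/4,.195).round(4), robot.observe()['tool_pos'])
```

```text
tip [ 0.6149 -0.2924  0.143 ] handle top [ 0.6178 -0.29    0.235 ] collar [ 0.6147 -0.3021  0.195 ] [ 0.61298177 -0.2928623   0.20726893]
```

Request:
carry_out(deltas=[[1.5, -0.3, 0, 0, 0, 0, 0], [2.2, -0.45, 0, 0, 0, 0, 0], [2.6, -0.5, 0, 0, 0, 0, 0], [2.6, -0.5, 0, 0, 0, 0, 0], [2.6, -0.5, 0, 0, 0, 0, 0], [2.6, -0.5, 0, 0, 0, 0, 0], [2.6, -0.5, 0, 0, 0, 0, 0], [2.6, -0.5, 0, 0, 0, 0, 0]])

```text
time: 15.25
tool_pos: [0.5896, -0.0957, 0.2034]
tool_rot: [-3.138, -0.001, 1.49]
contact_force: [0.3, 0.5, -1.2]
opening: 0.0191
grip_force: 45.0
```

Request:
carry_out(deltas=[[2.4, -0.45, 0, 0, 0, 0, 0], [2.2, -0.4, 0, 0, 0, 0, 0], [1.7, -0.35, 0, 0, 0, 0, 0], [1.0, -0.2, 0, 0, 0, 0, 0], [0.5, -0.1, 0, 0, 0, 0, 0], [0, 0, 1, 0, 0, 0, 0], [0, 0, 1, 0, 0, 0, 0], [0, 0, 0, 0, 0, 0, 0]])

```text
time: 15.92
tool_pos: [0.5809, -0.0191, 0.1821]
tool_rot: [-3.137, 0.0, 1.489]
contact_force: [-0.9, -1.0, -1.6]
opening: 0.0193
grip_force: 45.0
```

Run:
```python
from h import *
a=snap('scene','s8.png');b=snap('top','t8.png');o=np.zeros((600,800,3),np.uint8)
o[:,:400]=cv2.resize(a['image'][135:225,250:310],(400,600),interpolation=3);o[:400,400:]=cv2.resize(b['image'][165:225,230:290],(400,400),interpolation=3);cv2.imwrite('pics/c8.png',o)
s=robot.observe();print(s['tool_pos'],s['tool_rot'])
```

```text
[ 0.58181881 -0.01916774  0.18407657] [-3.13935458e+00  6.95519441e-05  1.48849467e+00]
```

View pics/c8.png

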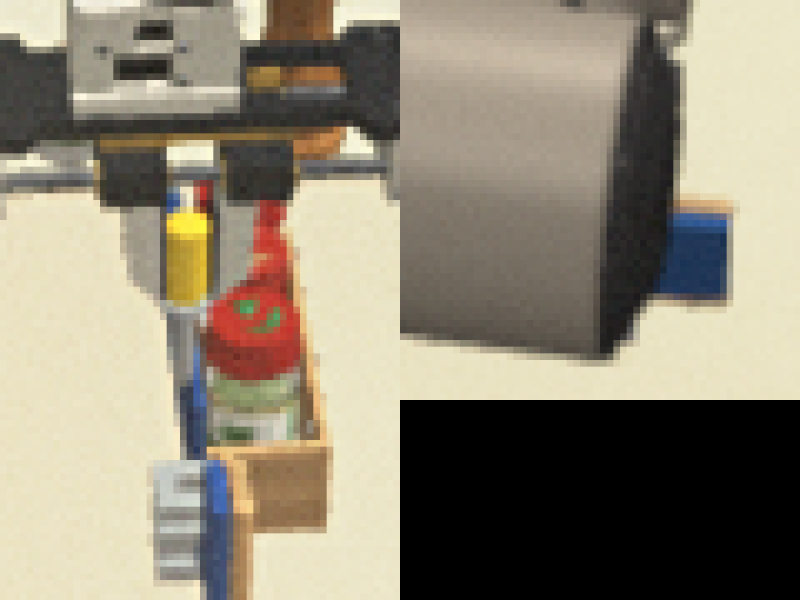

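The pin is over the lugs with its tip at scene crop (184,388); the hole is at (190,482) and the gate is still shut. I'll compare both points in the same camera.

Run:
```python
from h import *
a=snap('scene')
print('tip',world(a,277.6,193.2,.118).round(4),'hole',world(a,278.5,207.3,.056).round(4))
g=a['image'][203:212,272:285].mean(2).round().astype(int);print(g)
h=a['image'][186:199,270:286].mean(2).round().astype(int);print(h)
```

```text
tip [ 0.5821 -0.0244  0.118 ] hole [ 0.5867 -0.0195  0.056 ]
[[221 220 219 218 220 158  88  86  94 148 136 183 187]
 [220 210 205 207 206 200 197 197 168 140 130 153 177]
 [203 201 198 202 202 203 211 210 132 116 112 116 153]
 [200 194 204 200 189 175 156 171 106 103 112 118 143]
 [197 182 197 198 165 142 129 127  89 104 112 126 138]
 [215 178 201 201 181 164 160 158  96  97 113 118 117]
 [203 165 202 205 199 201 209 206 119  98 116 116  98]
 [199 174 202 205 203 204 211 218 119  96 115 118 107]
 [198 150 157 144 140 145 149 151  94  79 115 117 107]]
[[212 216 219 221 227 123  92 119 140 129  85  65  71  79  88  96]
 [214 218 215 220 225 152 102 118 139 137  88  71  71  76  77  82]
 [219 219 221 222 223 156 104 118 145 143  96  83  75  77  73  76]
 [219 220 219 219 226 185 106 118 142 136 100  95  80  72  80  78]
 [217 216 220 221 224 196 106 117 144 127 102 160 117  80  77  81]
 [218 218 219 218 224 223 106 113 139 119 106 186 132 105  87  81]
 [219 219 221 221 224 229 109  82 103 103  99 157 124 124 127 130]
 [218 219 218 220 223 228 122  62  67 109 101 113 123 119 130 138]
 [217 218 219 222 223 227 131  65  63 106 116 109 132 133 129 129]
 [222 216 217 217 222 230 155  74  65 105 122 115 114 125 122 120]
 [218 220 220 221 219 226 162  80  61  79  91 118 143 149 132 119]
 [219 218 220 221 224 224 191  93  67  74  91 126 162 158 157 158]
 [218 218 218 219 222 223 195  99  65  71  98 124 156 138 138 172]]
```

Request:
carry_out(deltas=[[0.1, 0.25, 0, 0, 0, 0, 0], [0, 0, 1, 0, 0, 0, 0], [0, 0, 1.5, 0, 0, 0, 0], [0, 0, 1.5, 0, 0, 0, 0], [0, 0, 1, 0, 0, 0, 0], [0, 0, 0.8, 0, 0, 0, 0], [0, 0, 0.5, 0, 0, 0, 0], [0, 0, 0, 0, 0, 0, 0]])

```text
time: 16.73
tool_pos: [0.5844, -0.0174, 0.1213]
tool_rot: [-3.14, -0.0, 1.49]
contact_force: [0.1, 0.1, -0.4]
opening: 0.019
grip_force: 45.0
```

Request:
carry_out(deltas=[[0, 0, 0.3, 0, 0, 0, 0], [0, 0, 0.3, 0, 0, 0, 0], [0, 0, 0.3, 0, 0, 0, 0], [0, 0, 0.3, 0, 0, 0, 0], [0, 0, 0.3, 0, 0, 0, 0], [0, 0, 0, 0, 0, 0, 0], [0, 0, 0, 0, 0, 0, 0], [0, 0, 0, 0, 0, 0, 0]])

```text
time: 17.4
tool_pos: [0.5843, -0.0177, 0.1067]
tool_rot: [-3.14, 0.001, 1.49]
contact_force: [-2.7, -4.0, -2.4]
opening: 0.0191
grip_force: 45.0
```

Request:
carry_out(deltas=[[-0.1, -0.08, 0.2, 0, 0, 0, 0], [0, 0, 0.3, 0, 0, 0, 0], [0, 0, 0.3, 0, 0, 0, 0], [0, 0, 0.3, 0, 0, 0, 0], [0, 0, 0.3, 0, 0, 0, 0], [0, 0, 0, 0, 0, 0, 0], [0, 0, 0, 0, 0, 0, 0], [0, 0, 0, 0, 0, 0, 0]])

```text
time: 18.07
tool_pos: [0.5839, -0.0182, 0.0931]
tool_rot: [-3.141, -0.0, 1.49]
contact_force: [-1.1, -1.5, -1.3]
opening: 0.0193
grip_force: 45.0
```

Going well: the tip is at about 0.027, in the gate's lug. I'll continue.

Request:
carry_out(deltas=[[-0.04, -0.03, 0.3, 0, 0, 0, 0], [0, 0, 0.3, 0, 0, 0, 0], [0, 0, 0.3, 0, 0, 0, 0], [0, 0, 0.3, 0, 0, 0, 0], [0, 0, 0.3, 0, 0, 0, 0], [0, 0, 0.1, 0, 0, 0, 0], [0, 0, 0, 0, 0, 0, 0], [0, 0, 0, 0, 0, 0, 0]])

```text
time: 18.73
tool_pos: [0.5837, -0.0187, 0.0772]
tool_rot: [3.142, -0.0, 1.49]
contact_force: [-0.4, -0.3, -0.6]
opening: 0.0192
grip_force: 45.0
```

Request:
carry_out(deltas=[[0, 0, 0.2, 0, 0, 0, 0], [0, 0, 0.2, 0, 0, 0, 0], [0, 0, 0.2, 0, 0, 0, 0], [0, 0, 0.1, 0, 0, 0, 0], [0, 0, 0, 0, 0, 0, 0], [0, 0, 0, 0, 0, 0, 0], [0, 0, 0, 0, 0, 0, 0], [0, 0, 0, 0, 0, 0, 0]])

```text
time: 19.4
tool_pos: [0.584, -0.0188, 0.0741]
tool_rot: [3.139, 0.0, 1.49]
contact_force: [-8.7, 0.8, 26.9]
opening: 0.0192
grip_force: 45.0
```

The pin is seated: the tool is at the same height as at the stand, with 27 N reaction. I'll relieve, release and rise.

Request:
carry_out(deltas=[[0, 0, -0.3, 0, 0, 0, 0], [0, 0, -0.1, 0, 0, 0, 0], [0, 0, 0, 0, 0, 0, 0.4], [0, 0, 0, 0, 0, 0, 0.4], [0, 0, 0, 0, 0, 0, 0.4], [0, 0, 0, 0, 0, 0, 0.4], [0, 0, -0.5, 0, 0, 0, 0.4], [0, 0, -1.5, 0, 0, 0, 0.4]])

```text
time: 20.07
tool_pos: [0.5822, -0.0185, 0.0925]
tool_rot: [-3.137, -0.0, 1.49]
contact_force: [0.0, -0.2, 0.3]
opening: 0.0369
grip_force: 0.0
```

Request:
carry_out(deltas=[[0, 0, -2, 0, 0, 0, 0.6], [0, 0, -2, 0, 0, 0, 0.6], [0, 0, -1.5, 0, 0, 0, 0.6], [-1.5, 0, -0.5, 0, 0, 0, 0.6], [-2, 0, 0, 0, 0, 0, 0.6], [-1.1, 0, 0, 0, 0, 0, 0.6], [0, 0, 0, 0, 0, 0, 0.6], [0, 0, 0, 0, 0, 0, 0.6]])

```text
time: 20.73
tool_pos: [0.5796, -0.0648, 0.154]
tool_rot: [-3.141, -0.0, 1.488]
contact_force: [0.8, -0.1, 0.8]
opening: 0.0549
grip_force: 0.0
```

Run:
```python
from h import *
a=snap('scene','s9.png');b=snap('top','t9.png');o=np.zeros((600,800,3),np.uint8)
o[:,:400]=cv2.resize(a['image'][150:240,255:315],(400,600),interpolation=3);o[:400,400:]=cv2.resize(b['image'][175:235,230:290],(400,400),interpolation=3);cv2.imwrite('pics/c9.png',o)
P=cloud(a)
for m,st,ce in blobs(a,(20,150,120),(32,255,255),5):
    q=P[m];print(st,np.percentile(q,50,0).round(3),np.percentile(q,95,0).round(3))
for c in(a,b):
    P=cloud(c);q=P[(P[...,2]>.09)&(P[...,2]<.098)&(P[...,1]<-.035)&(P[...,1]>-.1)&(P[...,0]>.55)&(P[...,0]<.64)];print('tabtops',len(q),q.mean(0).round(4) if len(q) else'',q.min(0) if len(q) else '',q.max(0) if len(q) else '')
plan([.5942,-.0642,.069],1.49,8)
```

```text
[276 195   6  13  66] [ 0.584 -0.025  0.088] [ 0.594 -0.014  0.102]
[317 283  12  21 206] [ 0.623 -0.397  0.119] [ 0.635 -0.382  0.131]
[355 297   4   5  11] [ 0.714 -0.397  0.07 ] [ 0.715 -0.394  0.075]
[357 304   3   4   7] [ 0.715 -0.408  0.056] [ 0.717 -0.404  0.062]
tabtops 57 [ 0.5928 -0.0663  0.0943] [ 0.58276118 -0.08227513  0.09007887] [ 0.6035372  -0.04901924  0.09779852]
tabtops 0   
from [ 0.5797 -0.0639  0.1539] [-3.141 -0.     1.49 ] per row 0.0106 0.0
[0.011, 0.182, 1.062, -0.0, -0.0, -0.0]
[0.011, 0.182, 1.062, -0.0, -0.0, -0.0]
[0.011, 0.181, 1.062, -0.0, -0.0, -0.0]
[0.011, 0.181, 1.062, -0.0, -0.0, -0.0]
[0.011, 0.181, 1.062, -0.0, -0.0, -0.0]
[0.011, 0.181, 1.062, -0.0, -0.0, -0.0]
[0.011, 0.181, 1.062, -0.0, -0.0, -0.0]
[0.011, 0.181, 1.062, -0.0, -0.0, -0.0]
```

View pics/c9.png

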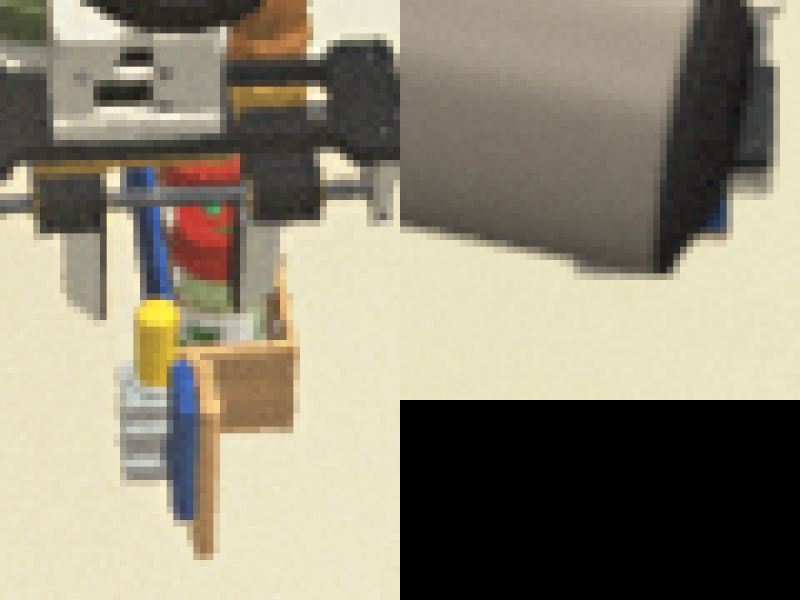

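The pin is home, its handle at crop (157,340) with the top at about 0.10. The tabs are shut together at (190,440), top centre at about (0.593,-0.066). Now the pinch.

Request:
carry_out(deltas=[[0, 0.7, 0, 0, 0, 0, 0.6], [0, 0.65, 0.5, 0, 0, 0, 0.6], [0, 0, 1.5, 0, 0, 0, 0.6], [0, 0, 2, 0, 0, 0, 0.6], [0, 0, 2, 0, 0, 0, 0.6], [0, 0, 1.5, 0, 0, 0, 0.6], [0, 0, 0.8, 0, 0, 0, 0.6], [0, 0, 0.2, 0, 0, 0, 0.6]])

```text
time: 21.5
tool_pos: [0.5929, -0.0651, 0.0673]
tool_rot: [-3.139, -0.0, 1.49]
contact_force: [-0.8, -0.1, -0.7]
opening: 0.0551
grip_force: 0.0
```

Request:
carry_out(deltas=[[0, 0, 0, 0, 0, 0, 0], [0, 0, 0, 0, 0, 0, 0], [0, 0, 0, 0, 0, 0, 0], [0, 0, 0, 0, 0, 0, 0], [0, 0, 0, 0, 0, 0, 0], [0, 0, 0, 0, 0, 0, 0], [0, 0, 0, 0, 0, 0, 0], [0, 0, 0, 0, 0, 0, 0]], force=35)

```text
time: 22.17
tool_pos: [0.5931, -0.0657, 0.0698]
tool_rot: [-3.141, 0.0, 1.489]
contact_force: [-2.2, -0.7, 4.3]
opening: 0.0191
grip_force: 35.0
```

Run:
```python
from h import *
a=snap('scene','s10.png');P=cloud(a);o=cv2.imread('pics/s0.png')
for m,st,ce in blobs(a,(20,150,120),(32,255,255),5): print('yel',st,np.percentile(P[m],95,0).round(3))
for m,st,ce in blobs(a,(0,150,80),(7,255,255)): print('red',st,np.percentile(P[m],[5,50,95],axis=0).round(3).tolist())
q=P[165:205,270:305].reshape(-1,3);q=q[(q[:,2]>.1)&(q[:,2]<.111)&(q[:,0]>.59)&(q[:,0]<.66)];print('cap pts y',len(q),np.percentile(q,[2,98],axis=0).round(3).tolist())
s=robot.observe();print(s['time'],s['opening'],s['grip_force'],s['contact_force'])
```

```text
yel [317 283  12  21 208] [ 0.635 -0.382  0.131]
yel [354 297   6  11  22] [ 0.716 -0.392  0.074]
red [387 266   6   7  32] [[0.83, -0.316, 0.052], [0.836, -0.31, 0.054], [0.843, -0.301, 0.058]]
red [300 323  52  49 950] [[0.565, -0.564, 0.077], [0.6, -0.523, 0.092], [0.637, -0.472, 0.111]]
red [299 340  35  48 285] [[0.558, -0.574, 0.012], [0.58, -0.536, 0.046], [0.602, -0.495, 0.069]]
cap pts y 7 [[0.605, -0.061, 0.101], [0.646, 0.046, 0.108]]
22.2167 0.019365195344048566 34.982346296310425 [-3.01813393 -0.45821236  5.26908299]
```

```bash
python3 -c "
from cell import robot
print(robot.hand_in())"
```

```text
the job is handed in; nothing more can be done
None
```

I handed the job in at 22 s with the green jar standing on the cork, the gate shut, the pin home and the gripper squeezing the two tabs with 35 N. The hand hid the rack in the last picture, so the jars and pin were last seen in place just before the pinch.

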